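# Clamp a glued book in the bar-clamp press and hold the pressure

### The arm

A 6-joint arm with a two-finger parallel gripper is mounted at the origin on a cart in front of the work surface, level with it; the furniture and walls round the work are solid. World frame = base frame: x ahead of the robot, y to its left, z up, the work surface at z = 0. Lengths are in m, angles in degrees, forces in N, time in s.
With the tool pointing down it reaches from about 0.4 to 0.825 m from the base axis. Payload 7 kg.
Tool frame: the origin (TCP) lies between the finger pads; the fingertips stand 19 mm ahead of it and the grasp point (between the pads) is the TCP; z points along the fingers, y is the line along which they close (so a half turn about z gives the same grasp; the last joint's range is limited). The gripper opens to 88 mm and grips with 3 to 60 N. Pads are 19 mm wide; open, the fingers measure 130 mm over their backs; the gripper's body (78 mm by 193 mm) begins 47 mm behind the grasp point.
Start: joints at [90.418, 20.546, 0.682, 0, -70.136, -16.507], TCP at [0.187, 0.649, 0.246] pointing down, gripper open.
Joint ranges: [-176.03, 176.03], [-82.01, 121.73], [-58.28, 71.71], [-173.87, 95.51], [-174.79, -0.11], [-173.66, 173.66]. Speed limits (degrees/s): [136.94, 136.94, 172.46, 180, 180, 180].

### API

Orientations are given as [roll, pitch, yaw] about the fixed x, y, z axes, in that order (R = Rz(yaw) Ry(pitch) Rx(roll)).
In Python, from plant import get_obs, snapshot, close_job, spot_in, spot_point gives the robot as it stands.
- The arm moves only by the tool play_rows, never from a script. Its argument "plan" is a list of rows, each a list of 6 numbers: the shift along the tool's x, y, z in cm, then the turn, a rotation vector about the tool's x, y, z in degrees. A call has 1 to 20 rows; each row shifts and turns the commanded pose from where the row before left it, along the tool's axes as they then stand; what a row does not reach is not made up. A row lasts 1/12 s, in which the tool goes at most 41.7 mm and 7.16 degrees, less where a joint would pass 70% of its speed; a pose out of reach is approached as far as the arm can. A call is refused whole if a number of a shift passes 4.17 or a number of a turn 7.16, either way. A call with a gripper value outside its range is refused whole. "grip" is the finger opening in cm, from 0 to 8.76, set as the call begins (left out, the last holds). The fingers move at their own pace and stop on an object; the grip force is fixed at half the most. Time passes only in rows, so rows that do not move let the fingers close. It gives the time, the measured TCP pose, the force, the opening and the grip force at its end, in the units of the state.
- get_obs(): the state, without advancing time (a new reading comes with each control period).
- snapshot(name): name is "scene" or "top" or "wrist"; returns a dict with "frame" (400x640x3 uint8, red, green, blue), "fx", "fy", "cx", "cy" (pixels), "position" and "attitude" of the camera in the world. Camera axes: x right, y down, z forward; pixel columns grow to the right and rows downward; lengths in m; the calibration is good to about 2 mm. A picture is of the moment at which its call begins. There is no depth.
- close_job(): hands the job in; it is judged then, once.
Trained networks look in the newest picture that a camera, given by its name, has taken for a name from the list of things; names that differ only in an ending like _2 or _b are one class to them, and where a whole thing is asked for, a point or a joint stands for the part that bears it (a point fixed in the world has none). Each returns a list of dicts, best first, with "score" (0 to 1); they miss things now and then, are a little off and sometimes report something else, mostly with a low value. They report only what shows in the picture. A call takes as long as a camera call. They do not tell look-alikes from the thing itself.
- spot_in(camera, thing): "position" ([x, y, z] in m, in world coordinates, good to about 4 mm: the middle of the surface that is visible of it).
- spot_point(camera, thing): "position" ([x, y, z] in m, in world coordinates, good to about 4 mm: a listed point, or the origin of a listed thing).
The state is a dict: "clock": time; "joint_pos": joint angles; "qvel": joint speeds; "tau": joint torques, N m; "tool_pos": TCP position; "orientation": TCP orientation; "force": force on the tool from outside, world axes, zero at the start; "moment": the same for the moment, N m; "opening": finger opening in m; "gripper_force": force on a finger pad.
Only numpy, scipy, OpenCV 4.12 (cv2) and the standard library are available. Lean on these libraries where they do the work, as an engineer would, in place of code of your own. Each camera call takes 0.05 s, during which the arm holds its last target. There are 200 camera calls.

### The job

Take the plywood pressing board out of its rest, slide it upright, bottom edge first, all the way down into the slot of the little press between the standing green book and the blue jaw, and let go of it. Then pump the press's orange trigger (push it well down, let it come right up again, and so on) until the grey pad touches the board and pinches it against the book, on until the green band of the pressure pin shows clearly behind the jaw, but never so hard that its red band comes out, which would crush the book. Move the jaw only by the trigger, leave the other things alone, and finish while still holding the trigger down at that pressure: do not let go of it at the end.

Things in the scene. Friction and masses are not known exactly. Their poses are not given: they have to be found in the camera images.
- press: Press fixed to the desk, turned up to 0.3 rad; wooden base 130 x 355 x 6 mm, origin under it; y along the bar towards the book, z up. Along y: orange trigger -0.19 to -0.09 over a palm grip, black body -0.10 to -0.03 (52 mm wide, top z 0.084), blue jaw, slot 0.081 to 0.094, book 0.094 to 0.124, wooden stop plate 0.125 to 0.135 (116 mm wide, top z 0.105).
- slot (a point): On the slot's floor, 6 mm above the desk, where the middle of the board's bottom edge belongs; axes as the press. Slot 13 mm wide along y (5.5 mm to the jaw side of this point, 7.5 mm to the book) and 108 mm long along x. Jaw side: two blue posts; ends: blue cheeks; 75 mm high, flared mouths up to 85 mm. Book side: the book's cover. The board's 100 mm go along x, its 8 mm along y.
- board_centre (a point): Pressing board: plywood 100 (x) x 8 (y) x 108 mm high with a dark grip 44 (x) x 14 (y) x 42 mm high on its top edge, 150 mm high in all, about 0.13 kg. This point is its middle, 75 mm above its bottom edge; z up the board. It starts upright in the rest, bottom edge 8 mm above the desk. Either way round will do.
- board_grip (a point): Middle of the board's dark grip, 130 mm above its bottom edge; pinch it here from above across its 14 mm (the board's y). With the board down in the slot this point is 136 mm above the desk.
- rest: Wooden block 124 (x) x 58 (y) x 36 mm fixed to the desk, origin under its middle, with a slot 10 mm wide (its y) and 28 mm deep in which the board starts.
- trigger_press (a point): Top of the orange trigger in the middle of its black rubber patch (30 x 36 mm), where it is pressed down. The trigger is 40 mm wide and lies along the press's y. About 110 mm above the desk when up; a full stroke lowers this point by about 31 mm. It hinges about an axis 90 mm from here, towards the book.
- trigger: The orange trigger lever; origin on its hinge, 90 mm above the desk, axis along the press's x. Plastic, 40 mm wide, 10 mm thick, reaching 114 mm from the hinge.
- trigger_angle (a joint): 0 up, 0.35 rad fully down. A spring brings it up: 3 N at trigger_press start it, 6 N reach the end, plus about half the pad's force. At each stroke the ratchet catches after the equivalent of 3 to 9 mm of jaw motion, then moves the jaw 48 mm per rad, so 8 to 13 mm a full stroke. Coming up it leaves the jaw where it is.
- jaw: Blue jaw plate 60 (x) x 14 (y) x 74 mm, top 90 mm above the desk, on a steel bar that runs back through the black body; it carries the pad. Origin at the press's origin when jaw_travel is 0; the plate's rear face lies 4 mm behind its origin along y.
- jaw_travel (a joint): How far the jaw has gone towards the book, m, 0 to 0.068; starts at 0.012 to 0.034, so 3 to 6 strokes are needed. The pad meets the board (pressed on the book) at about 0.052; jaw travel beyond that presses in the pad's spring. Friction of 3 N holds the jaw when the trigger is up, no more: a harder pinch springs back as the trigger comes up.
- pad: Grey sprung pad with a black rubber face, 60 (x) x 46 mm high, on the jaw's front. Its origin is the jaw's origin when the spring is free.
- pad_spring (a joint): How far the pad's spring is pressed in, m; the pinch is 2000 N per m (0.005 is 10 N). The banded pin, 18 mm thick, comes out behind the jaw by as much: white alone up to 2.5 mm, green from 2.5 mm (5 N), red from 8 mm (16 N); at 9.5 mm (19 N) the book is crushed. A full stroke after touching would do that.
- pad_face (a point): Middle of the pad's face, 62 mm above the desk; the face looks along the press's y.
- book: Small green cloth-bound book 124 x 98 x 30 mm, 0.38 kg, standing loose on its long edge by the stop plate, top 114 mm above the desk. Origin in the middle of the cover that faces the stop plate; its own y axis points up, its z axis to the slot.
- glue_stick: Glue stick, white and orange, 26 mm thick and 97 mm tall, standing on the open desk near the press (another stands far back); origin under it. A bystander.
- washi: Pink roll of tape, 50 mm across, 15 mm high, flat on the desk; origin under it. A bystander.
- tin: Dark tin 83 x 59 x 22 mm on the desk; origin under it. A bystander.
Not all that is in view belongs to the job. Of the things that look like the part that bears board_centre, the larger one is meant.

How it is judged (in metres and radians):
On the way, in this order (a step that is already met when the one before it is completed fails the run):
1. the board stands fully down in the slot, let go (x of board_centre in the frame of press between -0.007 and 0.007 m and y of board_centre in the frame of press between 0.078 and 0.098 m and z of board_centre in the frame of press below 0.085 m and angle between board_centre's own z axis and vertical below 0.12 rad and contact force between the fingers and board below 0.1 N), for 0.2 s.
2. the trigger is pushed well down (value of joint trigger_angle above 0.2 rad).
3. the trigger is let up again (value of joint trigger_angle below 0.08 rad).
4. the pad, driven by the trigger, pinches the board (contact force between pad and board above 4 N and value of joint trigger_angle above 0.04 rad), for 0.1 s.
At the end, for the whole second after the job is handed in: The board stands upright (within 0.12 rad) down in the slot, the pad pinches it against the upright book with 5 to 16 N (green band showing), and the robot is still pressing the trigger down (more than 1.5 N, more than 0.04 rad) and touches the board no more (x of board_centre in the frame of press between -0.007 and 0.007 m and y of board_centre in the frame of press between 0.078 and 0.098 m and z of board_centre in the frame of press below 0.085 m and angle between board_centre's own z axis and vertical below 0.12 rad and contact force between pad and board between 5 and 16 N and contact force between board and book above 3 N and contact force between any of the fingers, the arm and trigger above 1.5 N and value of joint trigger_angle above 0.04 rad and angle between book's own y axis and vertical below 0.12 rad and contact force between the fingers and board below 0.5 N); the arm keeps its last pose, push and grip.
It fails at once if the book is crushed (the pad pushes with more than 19 N) (contact force between pad and board above 19 N).
It fails at once if the jaw or pad is pushed by hand (contact force between any of the fingers, the arm and jaw above 2 N).
It fails at once if the book is tipped or shoved out (angle between book's own y axis and vertical above 0.25 rad or distance of book from where it was at the start of the episode above 0.02 m).
It fails at once if a bystander is disturbed (distance of any of glue_stick, washi, tin from where it was at the start of the episode above 0.02 m).
It also fails if it takes over 67 s, if anything falls off the work surface, if the arm or the gripper's body presses on something with over 40 N, if the wrist force passes 120 N, or if a joint passes its speed limit or range.

## Working session

There is one attempt and no reset: what is moved stays moved. The work goes in short steps, Python scripts to look and compute and a tool call to move; the robot and the scene stay as the last step left them, time stands still between calls to the robot, and variables do not carry over. Pictures are saved under pics/ and viewed, at most 10 in all, crops included, and the job is handed in when it is done.

Besides the shell and the picture viewer there is one more tool, called after ">>>" in YAML: its name, and indented under it one key for each argument. play_rows: Moves the arm, as the interface text tells. Its arguments: {"type":"object","properties":{"plan":{"type":"array","items":{"type":"array","items":{"type":"number"}}},"grip":{"type":"number"}},"required":["plan"]}

```bash
mkdir -p pics; cat > h.py <<'E'
import numpy as np, cv2
from plant import *
from scipy.spatial.transform import Rotation as R
def snap(c,n=None):
    s=snapshot(c)
    if n: cv2.imwrite(f'pics/{n}.png',cv2.cvtColor(s['frame'],cv2.COLOR_RGB2BGR))
    return s
def look(c,names,f=spot_point):
    for t in names:
        print(c,t,[(np.round(d['position'],4).tolist(),round(d['score'],2)) for d in f(c,t)[:3]])
def camR(s):
    a=np.array(s['attitude']); return a
E
python3 - <<'E'
from h import *
o=get_obs();print(o['tool_pos'],o['orientation'],o['force'],o['clock'])
ims=[]
for c in ['scene','top']:
    s=snap(c,c+'0'); print(c,s['position'],s['attitude'],s['fx'],s['cx'],s['cy'])
    look(c,['press','slot','board_centre','board_grip','rest','trigger_press','trigger','jaw','pad_face','book','glue_stick','washi','tin'])
    print('in');look(c,['board_centre','rest'],spot_in)
E
```

```text
[0.18696562 0.64808766 0.244606  ] [ 1.79902359e+02 -7.96134647e-03 -1.60988461e+01] [0.12469255 0.61868923 0.21801638] 0.0
scene [-0.02038665 -0.92595496  0.6817113 ] [-1.17279872e+02 -8.84438416e-02 -3.01086578e+01] 438.0261845400437 316.7461799456666 201.35772030513016
scene press [([0.5272, 0.0141, -0.001], 0.97)]
scene slot [([0.5531, 0.0951, 0.0028], 0.84)]
scene board_centre [([0.4545, 0.447, 0.0622], 0.85), ([0.4697, 0.3288, 0.0831], 0.65), ([0.5513, 0.0951, 0.0018], 0.65)]
scene board_grip [([0.4681, 0.3313, 0.1381], 0.9), ([0.4565, 0.4447, 0.1031], 0.56)]
scene rest [([0.4701, 0.3311, 0.0003], 0.71), ([0.4666, 0.3303, 0.0838], 0.27)]
scene trigger_press [([0.4757, -0.1592, 0.1115], 0.67), ([0.4683, 0.3298, 0.1384], 0.61)]
scene trigger [([0.5021, -0.0682, 0.0925], 0.87)]
scene jaw [([0.5366, 0.0411, -0.002], 0.7)]
scene pad_face [([0.5466, 0.0682, 0.0624], 0.65)]
scene book [([0.5627, 0.1273, 0.0668], 0.84), ([0.4743, -0.1597, 0.1106], 0.73), ([0.4658, 0.3322, 0.1362], 0.2)]
scene glue_stick [([0.6889, 0.3233, -0.0008], 0.48)]
scene washi [([0.4023, -0.3917, -0.0012], 0.57)
[... 677 characters left out ...]
.3302, -0.0012], 0.74)]
top trigger_press [([0.4764, -0.1545, 0.109], 0.6)]
top trigger [([0.5062, -0.0753, 0.0876], 0.82)]
top jaw [([0.5406, 0.0409, 0.001], 0.87), ([0.4673, 0.3317, 0.135], 0.44)]
top pad_face [([0.5462, 0.0681, 0.0614], 0.61)]
top book [([0.5639, 0.1331, 0.0638], 0.92), ([0.5275, 0.0105, -0.0004], 0.49)]
top glue_stick [([0.6843, 0.3243, -0.0048], 0.49)]
top washi [([0.4665, 0.3319, 0.1345], 0.63), ([0.5011, -0.0733, 0.0927], 0.54), ([0.4115, -0.3845, -0.0024], 0.49)]
top tin [([0.5269, 0.0114, 0.0024], 0.5), ([0.5454, 0.0707, 0.0637], 0.23)]
in
top board_centre [([0.4675, 0.324, 0.0987], 0.78), ([0.4565, 0.4387, 0.0656], 0.54)]
top rest [([0.4602, 0.3135, 0.0363], 0.77)]
```

View pics/scene0.png

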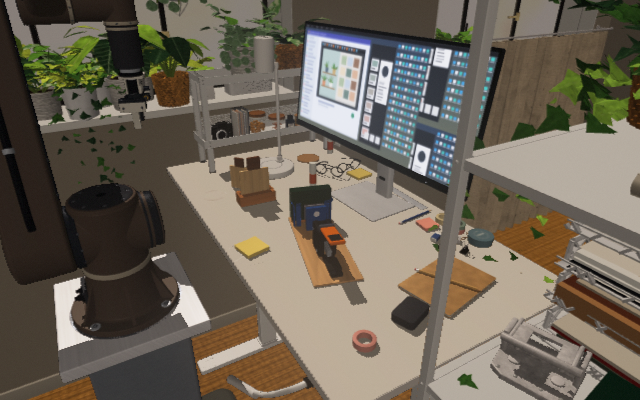

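View pics/top0.png

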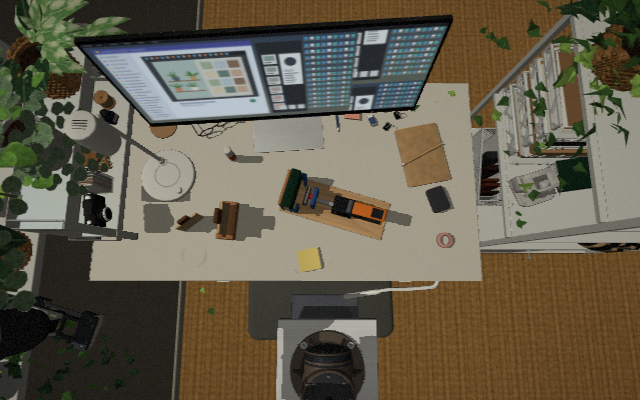

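```bash
cat >> h.py <<'E'
def proj(s,P):
    M=R.from_euler('xyz',s['attitude'],degrees=True).as_matrix()
    p=(np.atleast_2d(P)-s['position'])@M
    return np.c_[s['fx']*p[:,0]/p[:,2]+s['cx'],s['fy']*p[:,1]/p[:,2]+s['cy']]
def unproj(s,uv,z):
    M=R.from_euler('xyz',s['attitude'],degrees=True).as_matrix()
    uv=np.atleast_2d(uv).astype(float)
    d=np.c_[(uv[:,0]-s['cx'])/s['fx'],(uv[:,1]-s['cy'])/s['fy'],np.ones(len(uv))]@M.T
    return s['position']+d*((z-s['position'][2])/d[:,2])[:,None]
def shift(t,yaw=None):
    o=get_obs();M=R.from_euler('xyz',o['orientation'],degrees=True)
    print('at',np.round(o['tool_pos'],4),np.round(o['orientation'],2),'F',np.round(o['force'],2),'t',o['clock'],'open',o['opening'])
    print('shift cm',np.round(100*M.inv().apply(np.array(t)-o['tool_pos']),2))
    if yaw is not None: print('rotvec',np.round((M.inv()*R.from_euler('xyz',[180,0,yaw],degrees=True)).as_rotvec(degrees=True),2))
E
python3 - <<'E'
from h import *
s=snap('top'); print(proj(s,[[.467,.331,.136],[.5275,.013,0]]))
print(s['frame'].shape)
b=cv2.cvtColor(s['frame'],cv2.COLOR_RGB2BGR)
c=s; d=snap('scene'); db=cv2.cvtColor(d['frame'],cv2.COLOR_RGB2BGR)
a=cv2.resize(b[190:250,165:255],(720,480),interpolation=cv2.INTER_CUBIC)[:,:]
e=cv2.resize(db[145:215,210:290],(400,350),interpolation=cv2.INTER_CUBIC)
o=np.zeros((480,800,3),np.uint8); o[:300,:400]=cv2.resize(a,(400,300)); o[:350,400:]=e
cv2.imwrite('pics/crop1.png',o)
shift([.467,.331,.27],-8)
E
```

```text
[[217.41116441 215.87155838]
 [323.07710792 203.47158797]]
(400, 640, 3)
at [0.1871 0.6485 0.2456] [180.    -0.   -16.09] F [-0.13  0.91  0.29] t 1.7 open 0.08766068393603892
shift cm [35.7  22.75 -2.44]
rotvec [ 0.   -0.   -8.09]
```

View pics/crop1.png

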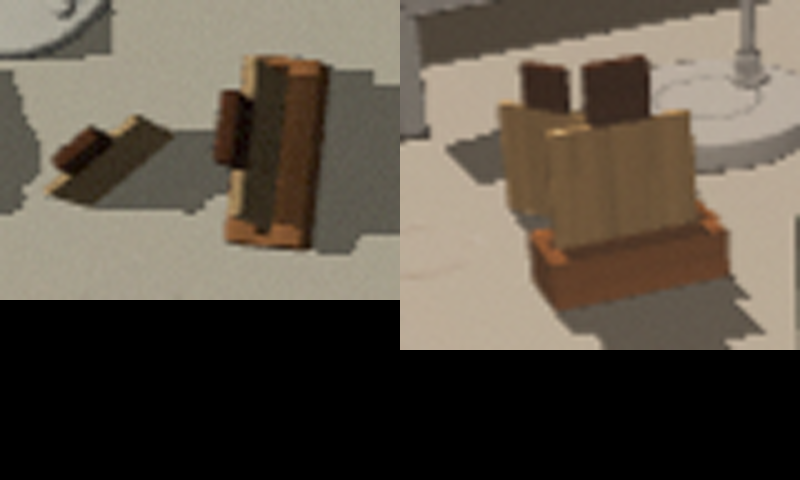

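The two lookalikes are the small tilted board at top px (190,220) and the larger one standing in the rest at (228,220). The larger one in the rest is meant. Its yaw is about -4.7°.

>>> play_rows:
  plan:
    - [1.5, 1, 0, 0, 0, 0]
    - [2.8, 1.8, -0.2, 0, 0, 0]
    - [2.8, 1.8, -0.2, 0, 0, 0]
    - [2.8, 1.8, -0.2, 0, 0, 0]
    - [2.8, 1.8, -0.2, 0, 0, 0]
    - [2.8, 1.8, -0.2, 0, 0, 0]
    - [2.8, 1.8, -0.2, 0, 0, 0]
    - [2.8, 1.8, -0.2, 0, 0, 0]
    - [2.8, 1.8, -0.2, 0, 0, 0]
    - [2.8, 1.8, -0.2, 0, 0, 0]
    - [2.8, 1.8, -0.2, 0, 0, 0]
    - [2.8, 1.8, -0.2, 0, 0, 0]
    - [2.8, 1.8, -0.2, 0, 0, 0]
    - [0.6, 0, 0, 0, 0, -5.7]
    - [0, 0, 0, 0, 0, -5.7]
    - [0, 0, 0, 0, 0, 0]
    - [0, 0, 0, 0, 0, 0]

```text
clock: 3.12
tool_pos: [0.4675, 0.3319, 0.2696]
orientation: [-180.0, 0.0, -4.9]
force: [0.0, 0.6, -0.2]
opening: 0.0876
gripper_force: 0.0
```

```bash
python3 - <<'E'
from h import *
s=snap('wrist','w1'); print(s['position'],s['attitude'],s['fx'],s['cx'],s['cy'])
look('wrist',['board_centre','board_grip','rest'])
shift([.467,.331,.27],-4.7)
E
```

```text
[0.54717504 0.32602531 0.4099485 ] [ 1.62769901e+02  5.72738448e-03 -9.49461449e+01] 348.1628446092051 320.53002940233 201.05677381473143
wrist board_centre [([0.4607, 0.4461, 0.0597], 0.81)]
wrist board_grip [([0.4706, 0.3306, 0.1373], 0.87), ([0.4606, 0.4472, 0.1015], 0.76)]
wrist rest [([0.4692, 0.3321, 0.136], 0.61)]
at [0.4671 0.3327 0.2696] [-180.     -0.     -4.75] F [-0.24 -0.1   0.49] t 3.3167 open 0.08775584638535198
shift cm [ 0.    0.17 -0.04]
rotvec [-0.   -0.   -0.05]
```

View pics/w1.png

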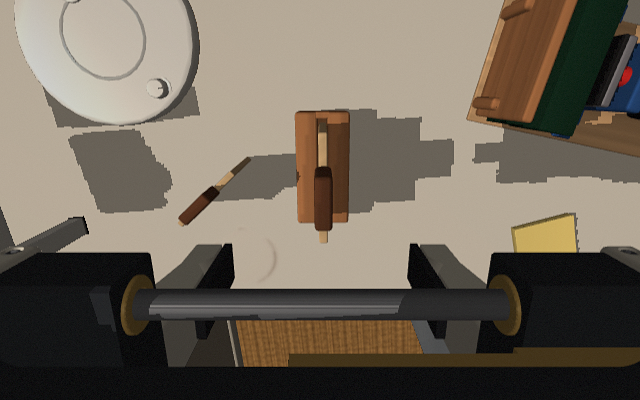

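```bash
python3 - <<'E'
from h import *
s=snap('wrist')
print('board top edge ends',unproj(s,[[322,118],[323.5,243]],.116))
print('grip',unproj(s,[[322.8,198]],.158))
print('rest top corners',unproj(s,[[296,111],[350,111],[299,222],[348,222]],.036))
b=cv2.cvtColor(s['frame'],cv2.COLOR_RGB2BGR)
cv2.imwrite('pics/w1c.png',np.hstack([cv2.resize(b[95:255,270:370],None,fx=3.6,fy=3.6,interpolation=cv2.INTER_CUBIC),cv2.resize(b[0:160,460:640],(430,576))][:2]))
E
```

```text
board top edge ends [[0.52719308 0.32747587 0.116     ]
 [0.41556741 0.33533647 0.116     ]]
grip [[0.47122028 0.33167082 0.158     ]]
rest top corners [[0.53120236 0.35398446 0.036     ]
 [0.52649389 0.29796859 0.036     ]
 [0.40828499 0.36344871 0.036     ]
 [0.4035834  0.30749872 0.036     ]]
```

View pics/w1c.png

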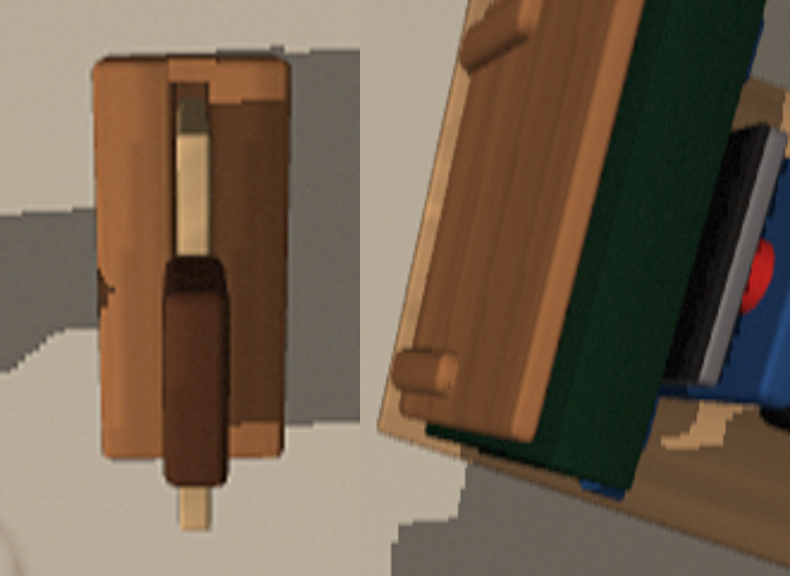

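```bash
python3 - <<'E'
from h import *
s=snap('wrist')
a=unproj(s,[[323,132],[323.5,241.7]],.116);print(a,a.mean(0))
a=unproj(s,[[324,175.6],[324,229.7]],.158);print(a,a.mean(0))
shift([.4685,.3315,.144],-4.5)
E
```

```text
[[0.51580925 0.32764913 0.116     ]
 [0.41687081 0.33524904 0.116     ]] [0.46634003 0.33144909 0.116     ]
[[0.4884266  0.32941956 0.158     ]
 [0.44550746 0.3328792  0.158     ]] [0.46696703 0.33114938 0.158     ]
at [0.4671 0.3328 0.2695] [180.     0.    -4.71] F [-0.34  0.59  0.18] t 3.4167 open 0.08785214107569082
shift cm [ 0.15  0.11 12.55]
rotvec [ 0.    0.   -0.21]
```

>>> play_rows:
  plan:
    - [0, 0.15, 1.5, 0, 0, 0]
    - [0, 0, 2.5, 0, 0, 0]
    - [0, 0, 2.5, 0, 0, 0]
    - [0, 0, 2.5, 0, 0, 0]
    - [0, 0, 2, 0, 0, 0]
    - [0, 0, 1.2, 0, 0, 0]
    - [0, 0, 0.3, 0, 0, 0]
    - [0, 0, 0, 0, 0, 0]
    - [0, 0, 0, 0, 0, 0]

```text
clock: 4.17
tool_pos: [0.4676, 0.3315, 0.1453]
orientation: [-180.0, -0.0, -4.7]
force: [0.7, 0.5, -0.1]
opening: 0.0877
gripper_force: 0.0
```

>>> play_rows:
  plan:
    - [0, 0, 0, 0, 0, 0]
    - [0, 0, 0, 0, 0, 0]
    - [0, 0, 0, 0, 0, 0]
    - [0, 0, 0, 0, 0, 0]
    - [0, 0, 0, 0, 0, 0]
    - [0, 0, 0, 0, 0, 0]
    - [0, 0, 0, 0, 0, 0]
    - [0, 0, 0, 0, 0, 0]
    - [0, 0, 0, 0, 0, 0]
    - [0, 0, 0, 0, 0, 0]
  grip: 0

```text
clock: 5.0
tool_pos: [0.4673, 0.3309, 0.1445]
orientation: [180.0, 0.0, -4.7]
force: [0.0, 0.2, 0.8]
opening: 0.027
gripper_force: 0.0
```

>>> play_rows:
  plan:
    - [0, 0, 0, 0, 0, 0]
    - [0, 0, 0, 0, 0, 0]
    - [0, 0, 0, 0, 0, 0]
    - [0, 0, 0, 0, 0, 0]
    - [0, 0, 0, 0, 0, 0]

```text
clock: 5.42
tool_pos: [0.4673, 0.3309, 0.1445]
orientation: [180.0, 0.0, -4.7]
force: [-0.0, 0.5, -0.6]
opening: 0.0138
gripper_force: 30.0
```

>>> play_rows:
  plan:
    - [0, 0, -0.5, 0, 0, 0]
    - [0, 0, -1, 0, 0, 0]
    - [0, 0, -1.5, 0, 0, 0]
    - [0, 0, -2, 0, 0, 0]
    - [0, 0, -2.5, 0, 0, 0]
    - [0, 0, -2.5, 0, 0, 0]
    - [0, 0, -2.5, 0, 0, 0]
    - [0, 0, -1.5, 0, 0, 0]
    - [0, 0, -0.5, 0, 0, 0]
    - [0, 0, 0, 0, 0, 0]

```text
clock: 6.25
tool_pos: [0.4677, 0.3313, 0.2915]
orientation: [-179.8, -0.1, -4.7]
force: [0.7, -0.2, -1.5]
opening: 0.014
gripper_force: 30.0
```

```bash
python3 - <<'E'
from h import *
snap('scene');snap('wrist')
look('scene',['board_grip','board_centre'])
look('wrist',['board_grip','board_centre','slot','press'])
shift([.525,.0,.29],-16.8)
o=get_obs();print(o['moment'],o['gripper_force'])
E
```

```text
scene board_grip [([0.4568, 0.4465, 0.1047], 0.78)]
scene board_centre [([0.4582, 0.4474, 0.0645], 0.78), ([0.4653, 0.3314, 0.23], 0.58)]
wrist board_grip [([0.4595, 0.4463, 0.102], 0.93), ([0.4682, 0.3324, 0.2817], 0.82)]
wrist board_centre [([0.4625, 0.4446, 0.0576], 0.78)]
wrist slot [([0.4693, 0.3343, 0.004], 0.41)]
wrist press [([0.5251, 0.0072, 0.0034], 0.63)]
at [0.4672 0.3308 0.2887] [ 1.7993e+02  5.0000e-02 -4.6900e+00] F [ 1.04  0.36 -1.45] t 6.65 open 0.013752298269084405
shift cm [ 8.47 32.49 -0.1 ]
rotvec [ 0.08  0.04 12.11]
[-0.01292078 -0.05747569  0.01956058] 29.98836100101471
```

>>> play_rows:
  plan:
    - [0.3, 1, 0, 0, 0, 0]
    - [0.6, 2, 0, 0, 0, 0]
    - [0.9, 2.9, 0, 0, 0, 0]
    - [0.9, 2.9, 0, 0, 0, 0]
    - [0.9, 2.9, 0, 0, 0, 0]
    - [0.9, 2.9, 0, 0, 0, 0]
    - [0.9, 2.9, 0, 0, 0, 0]
    - [0.9, 2.9, 0, 0, 0, 0]
    - [0.9, 2.9, 0, 0, 0, 0]
    - [0.9, 2.9, 0, 0, 0, 0]
    - [0.6, 2, 0, 0, 0, 0]
    - [0.3, 1, 0, 0, 0, 0]
    - [0, 0, 0, 0, 0, 4]
    - [0, 0, 0, 0, 0, 4]
    - [0, 0, 0, 0, 0, 4]
    - [0, 0, 0, 0, 0, 0]
    - [0, 0, 0, 0, 0, 0]

```text
clock: 8.07
tool_pos: [0.533, 0.0325, 0.2894]
orientation: [180.0, 0.0, -16.6]
force: [-0.4, 0.3, -1.7]
opening: 0.0137
gripper_force: 30.0
```

```bash
python3 - <<'E'
from h import *
s=snap('wrist','w2')
look('wrist',['board_grip','board_centre','slot','press','book','jaw','pad_face','trigger','trigger_press'])
np.save('w2.npy',s,allow_pickle=True)
shift([.5523,.0955,.29],-16.8)
E
```

```text
wrist board_grip [([0.5365, 0.0354, 0.2814], 0.75)]
wrist board_centre []
wrist slot [([0.5521, 0.0968, 0.0041], 0.69)]
wrist press [([0.5468, 0.0671, 0.0621], 0.74), ([0.5233, 0.0107, 0.0036], 0.66)]
wrist book [([0.5619, 0.1297, 0.0656], 0.83), ([0.5473, 0.0711, 0.0629], 0.73)]
wrist jaw [([0.5348, 0.0355, 0.0001], 0.74), ([0.6882, 0.3259, -0.0017], 0.55)]
wrist pad_face [([0.5486, 0.0668, 0.0626], 0.86)]
wrist trigger [([0.5059, -0.0718, 0.0922], 0.66)]
wrist trigger_press [([0.4829, -0.1539, 0.1123], 0.92)]
at [0.5332 0.0326 0.2896] [180.    -0.   -16.67] F [-0.15 -0.27 -1.26] t 8.5667 open 0.013788839951310947
shift cm [ 0.03 -6.57 -0.04]
rotvec [ 0.   -0.    0.13]
```

View pics/w2.png

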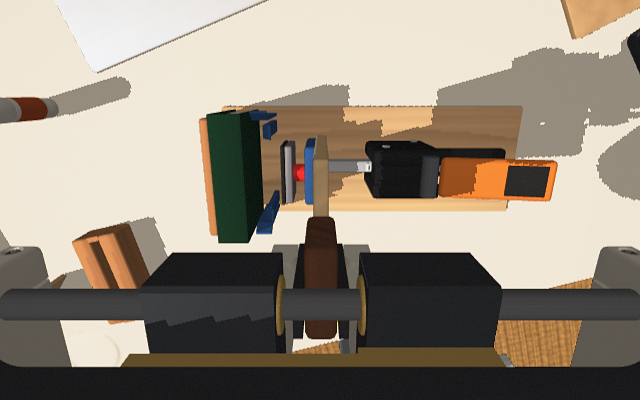

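```bash
python3 - <<'E'
from h import *
s=np.load('w2.npy',allow_pickle=True).item()
b=cv2.cvtColor(s['frame'],cv2.COLOR_RGB2BGR)
c=cv2.resize(b[95:245,195:345],(600,600),interpolation=cv2.INTER_CUBIC)
c=np.clip(c.astype(float)*2,0,255).astype(np.uint8)
cv2.imwrite('pics/w2c.png',c)
a=unproj(s,[[400,106.5],[400,210.5]],.006);print(a,a.mean(0))
E
```

```text
[[ 0.56844942 -0.07462591  0.006     ]
 [ 0.44225918 -0.04608241  0.006     ]] [ 0.5053543  -0.06035416  0.006     ]
```

View pics/w2c.png

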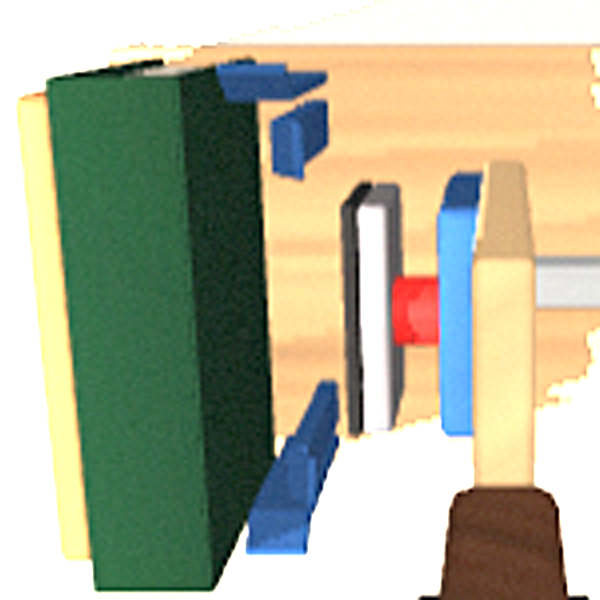

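```bash
python3 - <<'E'
from h import *
s=np.load('w2.npy',allow_pickle=True).item()
yd=np.array([np.sin(np.radians(16.7)),np.cos(np.radians(16.7)),0]);xd=np.array([yd[1],-yd[0],0])
c0=np.array([.5054,-.0604,0])
f=lambda p,z:[(np.round([(q-c0)@xd,(q-c0)@yd],4).tolist()) for q in unproj(s,np.array(p)/4+[195,95],z)]
print('book front top',f([[183,75],[213,590]],.114))
print('book back top',f([[48,82],[95,588]],.114))
print('stop back top',f([[20,97],[65,558]],.105))
print('cheek ends far/near outer',f([[220,66],[327,72],[248,552],[308,552]],.085))
print('base right end',f([[(522-195)*4,(110-95)*4],[(508-195)*4,(209-95)*4]],.006))
for n,p in dict(press=[.5275,.013,0],slot=[.552,.0945,0],book=[.5633,.130,0],board=[.5332,.0326,0]).items(): print(n,(np.array(p)-c0)@xd,(np.array(p)-c0)@yd)
print('mark')
E
```

```text
book front top [[0.0619, 0.1682], [-0.0614, 0.169]]
book back top [[0.0604, 0.1981], [-0.0609, 0.1981]]
stop back top [[0.0565, 0.2076], [-0.0567, 0.2078]]
cheek ends far/near outer [[0.0624, 0.1656], [0.0611, 0.14], [-0.0633, 0.1655], [-0.0633, 0.1495]]
base right end [[0.0607, -0.1396], [-0.0624, -0.1429]]
press 7.561497911260815e-05 0.07665483861032475
slot 0.0001223837350713736 0.16175770467653589
book 0.0007444794721586362 0.1990075771178463
board -9.706298932341337e-05 0.0970661144724363
mark
```

>>> play_rows:
  plan:
    - [0, -1.45, 0, 0, 0, 0]
    - [0, -2, 0, 0, 0, 0]
    - [0, -2, 0, 0, 0, 0]
    - [0, -1, 0, 0, 0, 0]
    - [0, 0, 0.8, 0, 0, 0]
    - [0, 0, 1.2, 0, 0, 0]
    - [0, 0, 1, 0, 0, 0]
    - [0, 0, 0, 0, 0, 0]
    - [0, 0, 0, 0, 0, 0]

```text
clock: 9.32
tool_pos: [0.5513, 0.0938, 0.2589]
orientation: [179.9, 0.1, -16.7]
force: [-0.4, 0.4, -0.9]
opening: 0.0141
gripper_force: 30.0
```

```bash
python3 - <<'E'
from h import *
s=snap('wrist'); 
shift([.5518,.0943,.1425],-16.7)
b=cv2.cvtColor(s['frame'],cv2.COLOR_RGB2BGR)
c=cv2.resize(b[60:240,220:420],(800,600)[:2],interpolation=cv2.INTER_CUBIC)
cv2.imwrite('pics/w3c.png',np.clip(c.astype(float)*1.6,0,255).astype(np.uint8))
E
```

```text
at [0.5517 0.094  0.2597] [179.97   0.   -16.7 ] F [-0.05  0.5  -0.56] t 9.3667 open 0.013722997459264651
shift cm [ 0.   -0.03 11.72]
rotvec [0.03 0.   0.  ]
```

View pics/w3c.png

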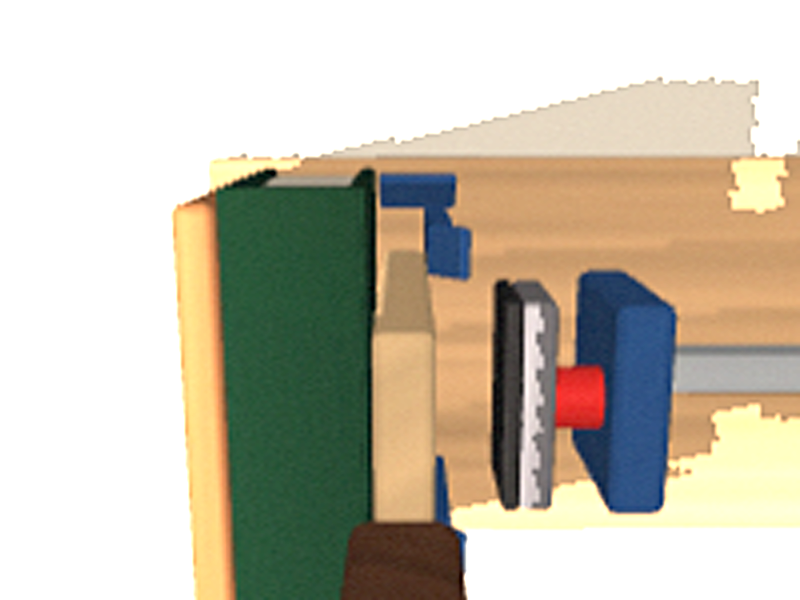

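The board hangs parallel to the slot, just clear of the book's edge (crop x 375) and the posts (x 430). I'll lower it in stages.

>>> play_rows:
  plan:
    - [0, 0, 0.8, 0, 0, 0]
    - [0, 0, 0.8, 0, 0, 0]
    - [0, 0, 0.8, 0, 0, 0]
    - [0, 0, 0.8, 0, 0, 0]
    - [0, 0, 0.8, 0, 0, 0]
    - [0, 0, 0, 0, 0, 0]

```text
clock: 9.87
tool_pos: [0.5507, 0.094, 0.2173]
orientation: [179.9, 0.1, -16.7]
force: [-0.4, 0.2, -1.8]
opening: 0.014
gripper_force: 30.0
```

>>> play_rows:
  plan:
    - [0, 0, 0.7, 0, 0, 0]
    - [0, 0, 0.7, 0, 0, 0]
    - [0, 0, 0.7, 0, 0, 0]
    - [0, 0, 0.7, 0, 0, 0]
    - [0, 0, 0, 0, 0, 0]

```text
clock: 10.28
tool_pos: [0.5508, 0.0941, 0.1897]
orientation: [179.9, 0.1, -16.7]
force: [-0.5, 0.3, -1.6]
opening: 0.014
gripper_force: 30.0
```

>>> play_rows:
  plan:
    - [0, 0, 0.8, 0, 0, 0]
    - [0, 0, 0.8, 0, 0, 0]
    - [0, 0, 0.8, 0, 0, 0]
    - [0, 0, 0.8, 0, 0, 0]
    - [0, 0, 0.6, 0, 0, 0]
    - [0, 0, 0.4, 0, 0, 0]
    - [0, 0, 0.2, 0, 0, 0]
    - [0, 0, 0.2, 0, 0, 0]
    - [0, 0, 0, 0, 0, 0]

```text
clock: 11.03
tool_pos: [0.5517, 0.0943, 0.1453]
orientation: [180.0, 0.0, -16.7]
force: [-0.9, -0.3, -0.6]
opening: 0.0138
gripper_force: 30.0
```

```bash
python3 - <<'E'
from h import *
shift([.5518,.0943,.1425],-16.7)
E
```

```text
at [0.5517 0.0943 0.1453] [ 1.7999e+02  1.0000e-02 -1.6690e+01] F [-0.87 -0.3  -0.64] t 11.0333 open 0.013782982515125346
shift cm [0.01 0.   0.28]
rotvec [0.01 0.01 0.01]
```

>>> play_rows:
  plan:
    - [0, 0, 0.15, 0, 0, 0]
    - [0, 0, 0.15, 0, 0, 0]
    - [0, 0, 0, 0, 0, 0]

```text
clock: 11.28
tool_pos: [0.5518, 0.0944, 0.1426]
orientation: [-180.0, -0.0, -16.7]
force: [-0.6, -0.5, -1.8]
opening: 0.014
gripper_force: 30.0
```

>>> play_rows:
  plan:
    - [0, 0, 0, 0, 0, 0]
    - [0, 0, 0, 0, 0, 0]
    - [0, 0, 0, 0, 0, 0]
    - [0, 0, 0, 0, 0, 0]
    - [0, 0, 0, 0, 0, 0]
    - [0, 0, 0, 0, 0, 0]
    - [0, 0, 0, 0, 0, 0]
  grip: 4.5

```text
clock: 11.87
tool_pos: [0.5517, 0.0944, 0.1426]
orientation: [-180.0, -0.0, -16.7]
force: [0.6, -0.3, -0.9]
opening: 0.0446
gripper_force: 0.0
```

>>> play_rows:
  plan:
    - [0, 0, -1, 0, 0, 0]
    - [0, 0, -2, 0, 0, 0]
    - [0, 0, -2.5, 0, 0, 0]
    - [0, 0, -2, 0, 0, 0]
    - [0, 0, -1, 0, 0, 0]
    - [0, 0, 0, 0, 0, 0]

```text
clock: 12.37
tool_pos: [0.553, 0.0948, 0.2307]
orientation: [-179.8, -0.2, -16.7]
force: [0.2, 0.3, 0.0]
opening: 0.0445
gripper_force: 0.0
```

```bash
python3 - <<'E'
from h import *
shift([.478,-.1555,.2],-16.7)
for c in ['scene','wrist','top']:
    s=snap(c,'p_'+c); look(c,['board_grip','board_centre','trigger_press','trigger','pad_face','jaw','book'])
    np.save(f'p_{c}.npy',s,allow_pickle=True)
E
```

```text
at [0.553  0.0948 0.2307] [-179.82   -0.22  -16.67] F [0.22 0.31 0.01] t 12.3667 open 0.044505295896796505
shift cm [-1.000e-02  2.614e+01  2.990e+00]
rotvec [-0.18 -0.22  0.03]
scene board_grip [([0.4586, 0.4441, 0.1046], 0.78), ([0.5534, 0.0974, 0.1358], 0.77), ([0.5255, 0.0147, -0.0008], 0.2)]
scene board_centre [([0.5521, 0.0968, 0.0816], 0.79), ([0.4557, 0.4483, 0.0643], 0.63), ([0.5368, 0.0401, -0.0007], 0.28)]
scene trigger_press [([0.4738, -0.1625, 0.111], 0.78), ([0.5029, -0.0671, 0.0915], 0.65)]
scene trigger [([0.5046, -0.0688, 0.0897], 0.77)]
scene pad_face [([0.5463, 0.071, 0.0623], 0.58)]
scene jaw [([0.5326, 0.0389, 0.0006], 0.82)]
scene book [([0.5643, 0.1279, 0.0659], 0.8)]
wrist board_grip [([0.5526, 0.0955, 0.134], 0.81)]
wrist board_centre []
wrist trigger_press []
wrist trigger []
wrist pad_face [([0.5468, 0.0692, 0.0637], 0.93)]
wrist jaw [([0.5326, 0.0378, 0.0011], 0.57), ([0.5329, 0.0417, 0.0009], 0.42)]
wrist book [([0.5649, 0.1272, 0.065], 0.6)]
top board_grip [([0.5525, 0.0984, 0.1328], 0.51), ([0.5279, 0.0093, -0.0003], 0.48)]
top board_centre [([0.5529, 0.0909, 0.0758], 0.55), ([0.5286, 0.0082, 0.0021], 0.41)]
top trigger_press [([0.4768, -0.1523, 0.1084], 0.79)]
top trigger [([0.4984, -0.0736, 0.0892], 0.83)]
top pad_face [([0.5466, 0.0673, 0.0635], 0.58)]
top jaw [([0.5377, 0.0414, 0.0007], 0.53)]
top book [([0.5645, 0.1297, 0.0645], 0.8), ([0.5282, 0.0107, 0.0006], 0.36)]
```

```bash
cat >> h.py <<'E'
yd=np.array([np.sin(np.radians(16.7)),np.cos(np.radians(16.7)),0]);xd=np.array([yd[1],-yd[0],0])
O=np.array([.5054,-.0604,0])+.0743*yd
pf=lambda q:np.round([(q-O)@xd,(q-O)@yd,q[2]],4)
E
python3 - <<'E'
from h import *
s=np.load('w2.npy',allow_pickle=True).item()
g=s['frame'].astype(int).sum(2)
m=(g[150:215,495:560]<150).astype(np.uint8); 
n,l,st,ce=cv2.connectedComponentsWithStats(m); i=1+st[1:,4].argmax(); print(st[i],ce[i]+[495,150])
print(pf(unproj(s,ce[i]+[495,150],.11)[0]))
for p in [[.4757,-.1592,.11],[.4764,-.1545,.11],[.4738,-.1625,.11],[.4768,-.1523,.11],[.4829,-.1539,.11],[.5030,-.0707,0]]: print(pf(np.array(p)))
t=O+yd*-.176;print(t); shift([t[0],t[1],.16],-16.7)
E
```

```text
[   9   16   46   31 1200] [526.37166667 180.7375    ]
[ 0.0006 -0.1709  0.11  ]
[-1.000e-04 -1.775e-01  1.100e-01]
[-0.0007 -0.1728  0.11  ]
[-0.0009 -0.1812  0.11  ]
[-0.001  -0.1705  0.11  ]
[ 0.0053 -0.1703  0.11  ]
[ 0.0007 -0.0849  0.    ]
[ 0.47617544 -0.15781055  0.        ]
at [0.5517 0.0944 0.2276] [-180.     -0.    -16.69] F [-0.26 -0.75 -0.04] t 13.5667 open 0.04489052729216164
shift cm [1.000e-02 2.632e+01 6.760e+00]
rotvec [-0.   -0.    0.01]
```

>>> play_rows:
  plan:
    - [0, 1, 0, 0, 0, 0]
    - [0, 2.5, 0, 0, 0, 0]
    - [0, 3, 0, 0, 0, 0]
    - [0, 3, 0, 0, 0, 0]
    - [0, 3, 0, 0, 0, 0]
    - [0, 3, 0.6, 0, 0, 0]
    - [0, 3, 1, 0, 0, 0]
    - [0, 3, 1, 0, 0, 0]
    - [0, 2.5, 1, 0, 0, 0]
    - [0, 1.5, 1, 0, 0, 0]
    - [0, 0.5, 1, 0, 0, 0]
    - [0, 0, 1, 0, 0, 0]
    - [0, 0, 1, 0, 0, 0]
    - [0, 0, 0, 0, 0, 0]
  grip: 0

```text
clock: 14.73
tool_pos: [0.4761, -0.1541, 0.1495]
orientation: [180.0, 0.2, -16.7]
force: [0.0, 0.2, -0.6]
opening: 0.0004
gripper_force: 0.0
```

>>> play_rows:
  plan:
    - [0, 0, 0.4, 0, 0, 0]
    - [0, 0, 0.4, 0, 0, 0]
    - [0, 0, 0.4, 0, 0, 0]
    - [0, 0, 0.4, 0, 0, 0]
    - [0, 0, 0.4, 0, 0, 0]
    - [0, 0, 0.4, 0, 0, 0]
    - [0, 0, 0, 0, 0, 0]

```text
clock: 15.32
tool_pos: [0.4771, -0.1547, 0.1271]
orientation: [180.0, 0.0, -16.7]
force: [0.3, 0.9, 3.0]
opening: 0.0003
gripper_force: 1.1
```

```bash
python3 - <<'E'
from h import *
s=snap('wrist','w4')
o=get_obs();print(pf(o['tool_pos']),np.round(o['force'],2))
look('wrist',['trigger','pad_face','jaw'])
E
```

```text
[ 0.     -0.1727  0.1274] [-1.18  0.36  2.85]
wrist trigger [([0.5039, -0.0695, 0.0918], 0.74), ([0.5422, -0.3737, -0.003], 0.69)]
wrist pad_face []
wrist jaw [([0.5357, 0.0365, 0.0012], 0.96)]
```

View pics/w4.png

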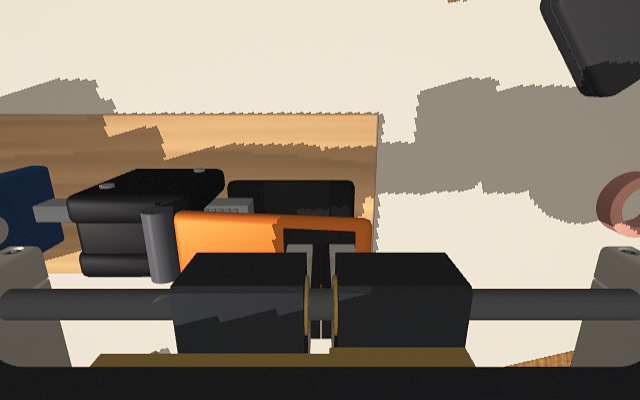

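>>> play_rows:
  plan:
    - [0, 0, 0.4, 0, 0, 0]
    - [0, 0, 0.4, 0, 0, 0]
    - [0, 0, 0.4, 0, 0, 0]
    - [0, 0, 0.3, 0, 0, 0]
    - [0, 0, 0, 0, 0, 0]

```text
clock: 15.93
tool_pos: [0.4771, -0.1551, 0.1122]
orientation: [180.0, 0.0, -16.7]
force: [-0.4, -3.9, 5.0]
opening: 0.0003
gripper_force: 2.5
```

>>> play_rows:
  plan:
    - [0, 0, 0.4, 0, 0, 0]
    - [0, 0, 0.4, 0, 0, 0]
    - [0, 0, 0.4, 0, 0, 0]
    - [0, 0, 0, 0, 0, 0]

```text
clock: 16.27
tool_pos: [0.4773, -0.1546, 0.1003]
orientation: [-180.0, -0.0, -16.7]
force: [-0.6, -1.6, 6.7]
opening: 0.0002
gripper_force: 3.4
```

```bash
cat >> h.py <<'E'
def mon():
    o=get_obs();print(o['clock'],pf(o['tool_pos']),'F',np.round(o['force'],2))
    snap('scene');snap('top')
    for c in ['scene','top']:
        for t in ['jaw','pad_face']:
            print(c,t,[(pf(np.array(d['position'])).tolist(),round(d['score'],2)) for d in spot_point(c,t)[:1]])
E
python3 -c "
from h import *
mon()"
```

```text
16.2667 [ 1.000e-04 -1.727e-01  1.003e-01] F [-0.56 -1.61  6.67]
scene jaw [([-0.0007, 0.0393, -0.0001], 0.79)]
scene pad_face [([-0.0002, 0.07, 0.0611], 0.37)]
top jaw []
top pad_face []
```

>>> play_rows:
  plan:
    - [0, 0, -0.6, 0, 0, 0]
    - [0, 0, -0.6, 0, 0, 0]
    - [0, 0, -0.6, 0, 0, 0]
    - [0, 0, -0.6, 0, 0, 0]
    - [0, 0, -0.6, 0, 0, 0]
    - [0, 0, -0.2, 0, 0, 0]
    - [0, 0, 0, 0, 0, 0]
    - [0, 0, 0, 0, 0, 0]

```text
clock: 17.23
tool_pos: [0.4766, -0.1546, 0.1324]
orientation: [-180.0, 0.0, -16.7]
force: [-0.6, 0.8, -0.3]
opening: 0.0005
gripper_force: 0.0
```

>>> play_rows:
  plan:
    - [0, 0, 0.4, 0, 0, 0]
    - [0, 0, 0.4, 0, 0, 0]
    - [0, 0, 0.4, 0, 0, 0]
    - [0, 0, 0.4, 0, 0, 0]
    - [0, 0, 0.3, 0, 0, 0]
    - [0, 0, 0, 0, 0, 0]

```text
clock: 17.73
tool_pos: [0.4768, -0.1551, 0.1129]
orientation: [179.9, 0.0, -16.7]
force: [-1.5, -5.1, 4.7]
opening: 0.0005
gripper_force: 2.4
```

>>> play_rows:
  plan:
    - [0, 0, 0.3, 0, 0, 0]
    - [0, 0, 0.3, 0, 0, 0]
    - [0, 0, 0, 0, 0, 0]

```text
clock: 17.98
tool_pos: [0.4768, -0.155, 0.1073]
orientation: [180.0, 0.0, -16.7]
force: [-2.3, -4.3, 5.9]
opening: 0.0005
gripper_force: 3.1
```

```bash
python3 -c "
from h import *
mon()"
```

```text
17.9833 [-0.0002 -0.1731  0.1073] F [-2.29 -4.29  5.87]
scene jaw [([0.0002, 0.0404, -0.0026], 0.66)]
scene pad_face [([0.0018, 0.0752, 0.0589], 0.6)]
top jaw []
top pad_face []
```

>>> play_rows:
  plan:
    - [0, 0, 0.3, 0, 0, 0]
    - [0, 0, 0.3, 0, 0, 0]
    - [0, 0, 0.1, 0, 0, 0]
    - [0, 0, 0, 0, 0, 0]

```text
clock: 18.62
tool_pos: [0.477, -0.1547, 0.1006]
orientation: [180.0, 0.0, -16.7]
force: [-1.2, -0.9, 7.0]
opening: 0.0002
gripper_force: 3.7
```

```bash
python3 -c "
from h import *
mon();mon()"
```

```text
18.6167 [-1.000e-04 -1.728e-01  1.006e-01] F [-1.23 -0.95  6.98]
scene jaw [([0.0003, 0.0486, -0.0011], 0.87)]
scene pad_face [([0.0012, 0.0773, 0.0625], 0.54)]
top jaw []
top pad_face []
18.9167 [-0.0002 -0.1728  0.1007] F [-1.99 -2.98  6.24]
scene jaw []
scene pad_face [([-0.0, 0.0807, 0.0622], 0.62)]
top jaw []
top pad_face []
```

>>> play_rows:
  plan:
    - [0, 0, -0.6, 0, 0, 0]
    - [0, 0, -0.6, 0, 0, 0]
    - [0, 0, -0.6, 0, 0, 0]
    - [0, 0, -0.6, 0, 0, 0]
    - [0, 0, -0.6, 0, 0, 0]
    - [0, 0, -0.2, 0, 0, 0]
    - [0, 0, 0, 0, 0, 0]
    - [0, 0, 0, 0, 0, 0]

```text
clock: 19.88
tool_pos: [0.4768, -0.1546, 0.1324]
orientation: [-180.0, 0.0, -16.7]
force: [-0.1, -0.5, 1.0]
opening: 0.0003
gripper_force: 0.0
```

```bash
python3 -c "
from h import *
mon();mon()"
```

```text
19.8833 [-0.0003 -0.1727  0.1324] F [-0.06 -0.51  0.98]
scene jaw [([0.0006, 0.0506, -0.0021], 0.69)]
scene pad_face [([0.0023, 0.0786, 0.0619], 0.44)]
top jaw []
top pad_face []
20.1833 [-0.0003 -0.1729  0.1322] F [-0.22 -0.51 -0.16]
scene jaw [([-0.0003, 0.0451, 0.0009], 0.92)]
scene pad_face [([0.0016, 0.0797, 0.0625], 0.53)]
top jaw []
top pad_face [([-0.1476, 0.2928, -0.001], 0.7)]
```

>>> play_rows:
  plan:
    - [0, 0, 0.4, 0, 0, 0]
    - [0, 0, 0.4, 0, 0, 0]
    - [0, 0, 0.4, 0, 0, 0]
    - [0, 0, 0.4, 0, 0, 0]
    - [0, 0, 0.3, 0, 0, 0]
    - [0, 0, 0, 0, 0, 0]

```text
clock: 20.98
tool_pos: [0.4771, -0.1551, 0.1132]
orientation: [180.0, 0.0, -16.7]
force: [0.8, -4.2, 4.9]
opening: 0.0005
gripper_force: 2.4
```

>>> play_rows:
  plan:
    - [0, 0, 0.2, 0, 0, 0]
    - [0, 0, 0.1, 0, 0, 0]
    - [0, 0, 0, 0, 0, 0]

```text
clock: 21.23
tool_pos: [0.4771, -0.1551, 0.1108]
orientation: [180.0, -0.0, -16.7]
force: [-1.5, -4.5, 7.5]
opening: 0.0004
gripper_force: 3.2
```

>>> play_rows:
  plan:
    - [0, 0, 0.2, 0, 0, 0]
    - [0, 0, 0.1, 0, 0, 0]
    - [0, 0, 0, 0, 0, 0]

```text
clock: 21.48
tool_pos: [0.4772, -0.1551, 0.1079]
orientation: [180.0, -0.0, -16.7]
force: [-0.9, -4.3, 7.9]
opening: 0.0
gripper_force: 3.7
```

```bash
python3 -c "
from h import *
mon();mon()"
```

```text
21.4833 [ 0.0002 -0.1731  0.1079] F [-0.87 -4.31  7.87]
scene jaw [([-0.0009, 0.054, -0.0035], 0.89)]
scene pad_face [([0.0019, 0.0831, 0.0647], 0.51)]
top jaw []
top pad_face []
21.7833 [ 1.000e-04 -1.731e-01  1.080e-01] F [-1.2  -4.54  7.28]
scene jaw [([-0.0006, 0.052, -0.0021], 0.68)]
scene pad_face [([-0.1491, 0.2868, 0.0032], 0.7)]
top jaw []
top pad_face []
```

>>> play_rows:
  plan:
    - [0, 0, 0.1, 0, 0, 0]
    - [0, 0, 0.1, 0, 0, 0]
    - [0, 0, 0, 0, 0, 0]
    - [0, 0, 0, 0, 0, 0]

```text
clock: 22.42
tool_pos: [0.4772, -0.155, 0.1061]
orientation: [180.0, -0.0, -16.7]
force: [-2.2, -3.6, 8.4]
opening: 0.0005
gripper_force: 4.4
```

```bash
python3 -c "
from h import *
a=[]
for i in range(5):
    snap('scene');o=get_obs();a.append([*o['force'],o['gripper_force'],o['tool_pos'][2]])
print(np.round(a,4),np.mean(a,0));mon()"
```

```text
[[-2.092  -3.7275  8.8891  4.3986  0.1061]
 [-0.783  -3.2503  8.7863  4.3888  0.1061]
 [-1.9418 -4.0568  8.6284  4.3841  0.1061]
 [-1.4073 -4.3886  8.4964  4.381   0.1061]
 [-2.3784 -4.7859  9.506   4.3798  0.1061]] [-1.72048709 -4.04180559  8.86122384  4.38646511  0.10609738]
22.6667 [ 0.0002 -0.173   0.1061] F [-2.38 -4.79  9.51]
scene jaw [([0.0006, 0.0922, 0.08], 0.57)]
scene pad_face [([0.002, 0.083, 0.0615], 0.62)]
top jaw []
top pad_face []
```

>>> play_rows:
  plan:
    - [0, 0, 0.1, 0, 0, 0]
    - [0, 0, 0.1, 0, 0, 0]
    - [0, 0, 0, 0, 0, 0]
    - [0, 0, 0, 0, 0, 0]

```text
clock: 23.3
tool_pos: [0.4772, -0.1549, 0.1042]
orientation: [180.0, -0.0, -16.7]
force: [-1.8, -3.6, 9.1]
opening: 0.0003
gripper_force: 5.1
```

```bash
cat >> h.py <<'E'
def meas(n=5):
    a=[]
    for i in range(n):
        s=snapshot('scene');o=get_obs();a.append([*o['force'],o['gripper_force'],o['tool_pos'][2]])
    print(o['clock'],np.round(np.mean(a,0),4)); return s
E
python3 -c "
from h import *
meas()"
```

```text
23.55 [-2.0953 -3.2158  9.6012  5.0559  0.1042]
```

>>> play_rows:
  plan:
    - [0, 0, 0.1, 0, 0, 0]
    - [0, 0, 0.05, 0, 0, 0]
    - [0, 0, 0, 0, 0, 0]
    - [0, 0, 0, 0, 0, 0]

```text
clock: 23.88
tool_pos: [0.4773, -0.1549, 0.1028]
orientation: [180.0, -0.0, -16.7]
force: [-2.4, -2.4, 10.5]
opening: 0.0006
gripper_force: 5.7
```

```bash
python3 -c "
from h import *
s=meas()
b=cv2.cvtColor(s['frame'],cv2.COLOR_RGB2BGR)
c=O+yd*.05+[0,0,.07]
u,v=proj(s,c)[0].astype(int);print(u,v)
A=b[v-30:v+30,u-40:u+40]
w=snapshot('wrist');d=cv2.cvtColor(w['frame'],cv2.COLOR_RGB2BGR)[100:280,0:200]
im=np.zeros((600,800,3),np.uint8);im[:300,:400]=cv2.resize(A,(400,300),interpolation=cv2.INTER_CUBIC)
im[:360,400:]=cv2.resize(d,(400,360),interpolation=cv2.INTER_CUBIC)
t=snapshot('top');u,v=proj(t,c)[0].astype(int);e=cv2.cvtColor(t['frame'],cv2.COLOR_RGB2BGR)[v-30:v+30,u-40:u+40]
im[300:,:400]=cv2.resize(e,(400,300),interpolation=cv2.INTER_CUBIC)
cv2.imwrite('pics/pin.png',np.clip(im*1.5,0,255).astype(np.uint8))
look('scene',['board_centre','book'])
"
```

```text
24.1333 [-2.3546 -2.8394 10.9531  5.689   0.1028]
313 209
scene board_centre [([0.5519, 0.0953, 0.0798], 0.71), ([0.4588, 0.4448, 0.0635], 0.57)]
scene book [([0.5643, 0.1275, 0.0669], 0.75)]
```

View pics/pin.png

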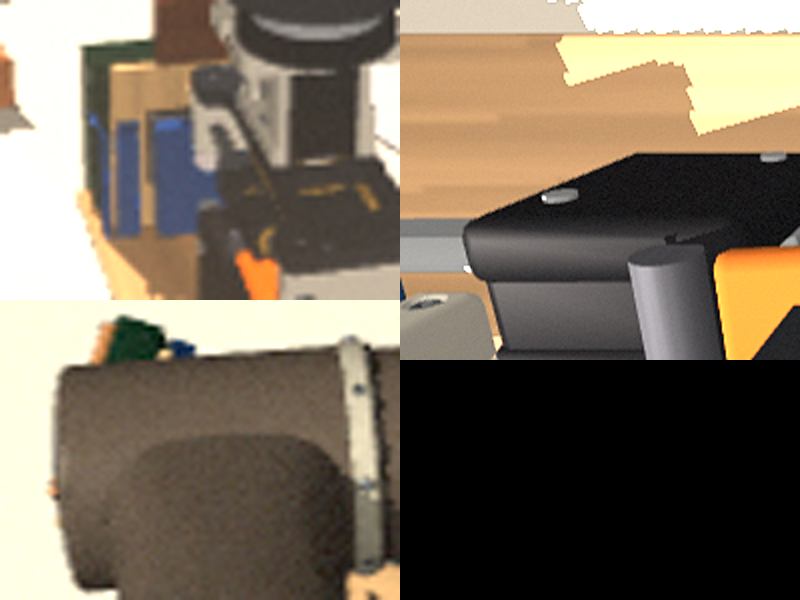

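The pin is hidden by the gripper in all three views, so I'm using the trigger force. It rises steadily at about 0.75 N/mm, which puts the pad at roughly 8–9 N. I'll press 1 mm more to reach the middle of the green band.

>>> play_rows:
  plan:
    - [0, 0, 0.05, 0, 0, 0]
    - [0, 0, 0.05, 0, 0, 0]
    - [0, 0, 0, 0, 0, 0]
    - [0, 0, 0, 0, 0, 0]
    - [0, 0, 0, 0, 0, 0]
    - [0, 0, 0, 0, 0, 0]

```text
clock: 24.83
tool_pos: [0.4773, -0.1548, 0.1019]
orientation: [180.0, -0.0, -16.7]
force: [-2.7, -2.0, 11.2]
opening: 0.0003
gripper_force: 6.1
```

```bash
python3 -c "
from h import *
meas(10); print(close_job())"
```

```text
25.3333 [-2.4919 -2.2541 12.1625  6.0889  0.1019]
the job is handed in; nothing more can be done
None
```

I've handed the job in with the board down in the slot and let go, and the trigger held down at about 12 N on its third stroke; the judge gave no result. I estimate the pinch at 9–10 N from the trigger force, because the gripper hid the pin and I never saw its green band.

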